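# Jam a tapered tension peg into a spring tensioner

### The job

Take the tapered peg with the flat wooden wing out of its stand and lower it into the brass hole of the spring tensioner, wing pointing front to back, so that its foot drops into the slot of the spring drum below. Then press it firmly down into the taper, with 15 to 20 N, and keep pressing while you turn it clockwise until the drum's pointer points at the index pin. When you let go, the jammed peg alone must hold the drum there against its spring; never press the sprung brass sleeve in with more than 30 N (2 mm), and leave the pen, the tape rolls and the brass weight where they are.

Things in the scene. Friction and masses are not known exactly. Their poses are not given: they have to be found in the camera images.
- peg_wing (a point): centre of the peg's flat dark wooden wing, the place to grip: 32 mm along x, 10 mm thick along y, 36 mm high (z up). A half turn about z makes no difference. Below it is a steel flange, 38 mm across, its top 18 mm under this point
- peg: upright tapered peg, 92 mm tall, 0.12 kg; at the start its flange rests on the stand. Origin at the foot's end, 74 mm below the wing's centre; z up, x along wing and foot. From below: flat steel foot blade (13.8 mm along x, 4 mm thick, 16 mm high), steel cone (14 mm across, 25 mm at its top, 32 mm high), flange (4 mm thick, its top at 56 mm), wing
- stand: fixed light wooden block, 64 x 64 x 56 mm high, with an upright 30 mm hole right through its middle in which the peg stands loosely; origin at the centre of its underside
- tensioner: fixed spring tensioner: a grey base plate (125 x 110 x 8 mm) with a grey housing open to the front and a top plate (74 x 84 mm, its upper face 66 mm over the bench) with the hole for the peg. Origin under the hole, at bench level; -x is its front, z up. Inside, on the hole's axis, sits the spring drum (see drum)
- hole (a point): point of the tensioner on the hole's axis, 70 mm over the bench. The hole is a brass sleeve with a taper to fit the peg (25 mm wide at the top) in a dark collar. The sleeve's top lies at this height give or take 4 mm, differently each time: feel for the seat. Seated without force, the peg has its wing's centre 28 mm above the sleeve's top and its foot in the drum's slot
- sleeve (a joint): how far the sprung brass sleeve is pressed down, in m (0 at rest; 15 N per mm; noisy reading). Never past 0.002 (30 N). The peg jams only if pressed: under about 12 N the spring unwinds it when it is let go, 15 to 20 N while turning holds well
- drum (a joint): turn of the spring drum about the hole's axis, rad, 0 at rest, growing clockwise seen from above, up to 1.9. Its 7 mm slot, between steel dogs whose tops are 32 mm over the bench, lies along the tensioner's x at 0 and takes the foot blade with about 0.2 rad of play each way. A spring turns it back: 0.06 N m at 0, 0.06 N m more per rad
- pointer_tip (a point): tip of the dark pointer rod that sticks out from under the housing and turns with the drum: 60 mm from the hole's axis, 26 mm over the bench, the rod's end bent upright; at rest it points to the tensioner's front right, 60 degrees short of its front
- index_pin (a point): upright steel pin, 6 mm thick, 33 mm tall, 70 mm from the hole's axis near the middle of the tensioner's front edge, up to 0.25 rad to either side of it (differs each time, fixed). The pointer has to point at it; the gap between the tip and this point is then 10 mm
- pen_marker: a loose marker pen lying on the bench behind; leave alone
- masking_roll: a loose roll of masking tape on the bench, 100 mm across; leave alone
- tape_roll: a loose small black roll of tape on the bench, 63 mm across; leave alone
- brass_weight_3: a loose brass weight with a knob, 33 x 40 mm, on the bench; leave alone
Not all that is in view belongs to the job. What is shaped like the peg but orange is not meant.

How it is judged:
By the outcome, as a careful person would: the job done as asked, in the order asked, and still so for the second after the job is handed in, with the robot touching nothing.
It also fails if it takes over 56 s, if anything falls off the work surface, if the arm or the gripper's body presses on something with over 40 N, if the wrist force passes 120 N, or if a joint passes its speed limit or range.

### The arm

A 7-joint arm with a two-finger parallel gripper is mounted at the origin on a cart in front of the work surface, level with it; the furniture and walls round the work are solid. World frame = base frame: x ahead of the robot, y to its left, z up, the work surface at z = 0. Lengths are in m, angles in rad, forces in N, time in s.
With the tool pointing down it reaches from about 0.4 to 0.85 m from the base axis. Payload 4.4 kg.
Tool frame: the origin (TCP) lies between the finger pads; the fingertips stand 8 mm ahead of it and the grasp point (between the pads) lies 11 mm behind it; z points along the fingers, x is the direction in which the jaws open and shut, and the axes are right-handed (so a half turn about z gives the same grasp; the last joint's range is limited). The gripper opens to 94 mm and grips with 3 to 60 N. Pads are 16 mm wide; open, the fingers measure 119 mm over their backs; the gripper's body (75 mm by 177 mm) begins 78 mm behind the grasp point.
Start: joints at [1.111, 0.628, 0.038, 1.517, -0.027, 0.996, -0.02], TCP at [0.249, -0.6, 0.213] pointing down, gripper open.
Joint ranges: [-3.06, 3.06], [-0.37, 2.12], [-1.25, 1.32], [0.18, 2.47], [-1.1, 4.24], [0.23, 1.98], [-2.94, 2.94]. Speed limits (rad/s): [2.57, 2.57, 3.14, 3.14, 3.14, 3.14, 3.14].

### API

Orientations are given as [roll, pitch, yaw] about the fixed x, y, z axes, in that order (R = Rz(yaw) Ry(pitch) Rx(roll)).
In Python, from station import robot, readout, vision, workorder, nets gives the robot as it stands. Calls block until the motion is done:
- robot.move_pose(position, orientation): joint-space move of the TCP to a pose.
- robot.move_straight(position, orientation=None, vel=0.15, f_stop=None): straight line of the TCP; orientation=None keeps the orientation; vel is the mean speed in m/s. With f_stop (N) it stops when the force on the tool has changed by that much, and returns True; else False.
- robot.set_joints(angles): joint-space move.
- robot.gripper_to(opening, newtons=None): finger opening in m; newtons is the grip in N (None keeps the last); returns when the fingers have stopped.
- robot.hold(seconds).
- robot.inverse_kinematics(position, orientation): joint angles nearest the present ones, or None.
- readout.state(): the state.
- vision.camera(name): name is "scene" or "top" or "wrist"; returns a dict with "color" (420x560x3 uint8, red, green, blue), "fov_y" (degrees; the focal length in pixels is half the picture's height over the tangent of half this angle, whatever the lens; pixels are square), "cx", "cy" (the principal point, pixels), "k1" (the pictures are not rectified: a ray, as slopes to the right and down, at radius r is drawn at 1 + k1 r^2 times it, then the intrinsics apply), "rvec" (rotation vector, rad) and "tvec" (3), from world to camera coordinates, as OpenCV has them; the wrist camera has in their place "mount" (4x4, takes a point from camera to tool coordinates, whose origin is the TCP and whose axes are the tool frame's). Camera axes: x right, y down, z forward; pixel columns grow to the right and rows downward; lengths in m; the calibration is good to about 2 mm. A picture is of the moment at which its call begins: read the wrist's pose just before it. There is no depth.
A pose or a line that the arm cannot do raises robot.MotionError and nothing moves.
- workorder.finish_job(): hands the job in, once; it reports no verdict.
Trained networks look in the newest picture that a camera, given by its name, has taken for a name from the list of things; names that differ only in an ending like _2 or _b are one class to them, and where a whole thing is asked for, a point or a joint stands for the part that bears it (a point fixed in the world has none). Each returns a list of dicts, best first, with "conf" (0 to 1); they miss things now and then, are a little off and sometimes report something else, mostly with a low value. They report only what shows in the picture. A call takes as long as a camera call. They do not tell look-alikes from the thing itself.
- nets.look_for(camera, name): "position" ([column, row] in pixels, amid what is visible of it).
- nets.place_of(camera, name): "position" ([column, row] in pixels: a listed point, or the origin of a listed thing).
The state is a dict: "time": time; "joints": joint angles; "qd": joint speeds; "joint_efforts": joint torques, N m; "position": TCP position; "orientation": TCP orientation; "ft_force": force on the tool from outside, world axes, zero at the start; "moment": the same for the moment, N m; "opening": finger opening in m.
Only numpy, scipy, OpenCV 4.12 (cv2) and the standard library are available. Lean on these libraries where they do the work, as an engineer would, in place of code of your own. Each camera call takes 0.05 s, during which the arm holds its last target. There are 200 camera calls.

## Working session

There is one attempt and no reset: what is moved stays moved. The work goes in short steps, each a Python script; the robot and the scene stay as the last script left them, time stands still between calls to the robot, and variables do not carry over. Pictures are saved under pics/ and viewed, about 8 in all and at most 12, crops included, and the job is handed in when it is done.

```bash
mkdir -p pics && ls
cat > h.py <<'E'
import numpy as np, cv2
from station import robot, readout, vision, workorder, nets
from scipy.spatial.transform import Rotation as R
def cam(name, save=None):
    s=readout.state(); c=vision.camera(name)
    if save: cv2.imwrite('pics/'+save, c['color'][:,:,::-1])
    if 'mount' in c:
        T=np.eye(4); T[:3,:3]=R.from_euler('xyz',s['orientation']).as_matrix(); T[:3,3]=s['position']
        T=T@np.array(c['mount']); c['Rcw']=T[:3,:3]; c['o']=T[:3,3]
    else:
        Rm=cv2.Rodrigues(np.array(c['rvec'],float))[0]; c['Rcw']=Rm.T; c['o']=-Rm.T@np.array(c['tvec'],float).ravel()
    H,W=c['color'].shape[:2]; c['f']=H/2/np.tan(np.radians(c['fov_y'])/2)
    return c
def ray(c,px):
    d=(np.array(px,float)-[c['cx'],c['cy']])/c['f']; u=d.copy()
    for _ in range(30): u=d/(1+c['k1']*(u@u))
    v=c['Rcw']@np.array([u[0],u[1],1]); return c['o'],v/np.linalg.norm(v)
def atz(c,px,z):
    o,v=ray(c,px); return o+v*(z-o[2])/v[2]
def proj(c,p):
    q=c['Rcw'].T@(np.array(p,float)-c['o']); u=q[:2]/q[2]; u=u*(1+c['k1']*(u@u)); return u*c['f']+[c['cx'],c['cy']]
def tri(rays):
    A=np.zeros((3,3)); b=np.zeros(3)
    for o,v in rays:
        P=np.eye(3)-np.outer(v,v); A+=P; b+=P@o
    return np.linalg.solve(A,b)
E
python3 - <<'E'
from h import *
s=readout.state(); print(s['time'],s['position'],s['orientation'],s['ft_force'])
ims=[]
for n in ('scene','top'):
    c=cam(n,n+'0.png'); print(n,c['f'],c['o'],c['k1'])
    for k,z in (('peg_wing',.074),('peg',0),('stand',0),('tensioner',0),('hole',.07),('pointer_tip',.026),('index_pin',.033)):
        for d in nets.place_of(n,k)[:2]: print(k,np.round(d['position']),round(d['conf'],2),atz(c,d['position'],z).round(3))
E
```

```text
pics
0.0 [ 0.24915595 -0.59964064  0.2125734 ] [ 3.14151175e+00  1.88433435e-03 -1.17701738e+00] [-0.02912873  0.78814317  0.27416765]
scene 492.7429748754134 [-0.21255205  0.37930774  0.58974266] -0.131914746752482
peg_wing [223. 215.] 0.83 [0.537 0.111 0.074]
peg_wing [207. 252.] 0.6 [0.444 0.179 0.074]
peg [281. 252.] 0.96 [0.462 0.027 0.   ]
peg [208. 284.] 0.75 [0.447 0.186 0.   ]
stand [227. 244.] 0.88 [0.541 0.108 0.   ]
tensioner [320. 210.] 0.8 [ 0.55 -0.12  0.  ]
pointer_tip [346. 204.] 0.81 [ 0.51  -0.16   0.026]
index_pin [330. 221.] 0.47 [ 0.464 -0.088  0.033]
index_pin [226. 247.] 0.37 [0.491 0.128 0.033]
top 536.9679007283692 [ 0.41983523 -0.009132    1.44700516] 0.042916889014096016
peg_wing [203. 224.] 0.72 [0.455 0.185 0.074]
peg_wing [381. 210.] 0.72 [ 0.493 -0.27   0.074]
peg [236. 190.] 0.59 [0.547 0.107 0.   ]
peg [208. 229.] 0.59 [0.441 0.18  0.   ]
stand [236. 196.] 0.89 [0.532 0.108 0.   ]
tensioner [316. 188.] 0.95 [ 0.555 -0.109  0.   ]
hole [317. 191.] 0.65 [ 0.54  -0.108  0.07 ]
```

Run:
```python
import cv2,numpy as np
a=cv2.imread('pics/scene0.png')[140:340,130:430]; b=cv2.imread('pics/top0.png')[120:270,170:420]
a=cv2.resize(a,(600,400)); b=cv2.resize(b,None,fx=4,fy=4,interpolation=cv2.INTER_CUBIC)
b=b[:,:800]; cv2.imwrite('pics/a.png',a); cv2.imwrite('pics/b.png',b)
```

```text
(no output)
```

View pics/a.png

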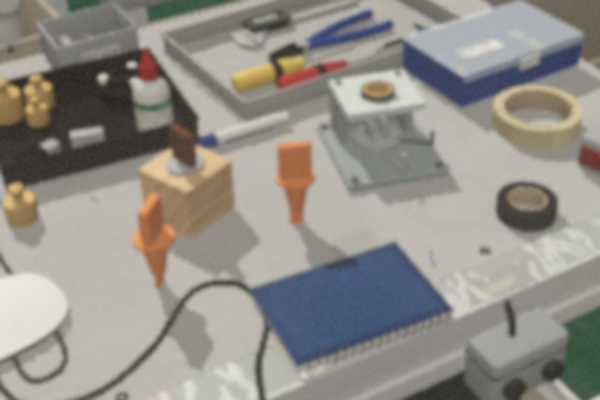

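View pics/b.png

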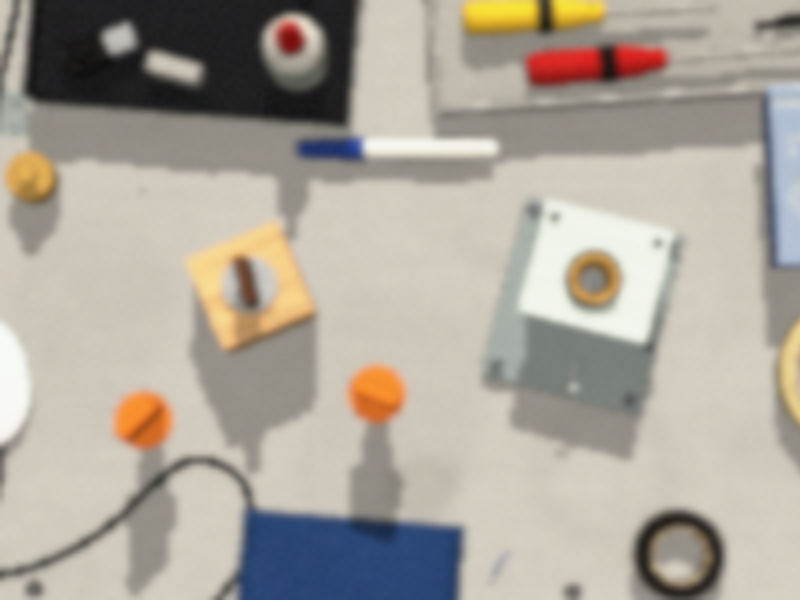

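The real peg (dark wing) stands in the stand at top-view pixel ≈(231,190). The brass hole is at ≈(318,189), with the tensioner yawed about -13°. Two orange decoys stand in the open. Next is a close look at the tensioner and the peg with the wrist camera.

Run:
```python
from h import *
print(list(readout.state().keys()), nets.look_for('scene','sleeve')[:1])
P=lambda yaw:[np.pi,0,yaw]
c=vision.camera('wrist'); print(np.round(c['mount'],3), c['fov_y'])
for y in (-1.29-.4*k for k in range(-4,8)):pass
for nm,xy,ys in (('peg',(.543,.111),(-1.29,1.85)),('hole',(.545,-.109),(-1.8,1.34,-3.3,-3.0,-.2))):
    for y in ys:
        q=robot.inverse_kinematics([*xy,.15],P(y)); print(nm,y,None if q is None else np.round(q,2))
robot.move_pose([.49,-.1,.32],P(-1.57)); c=cam('wrist','w1.png'); print(readout.state()['time'])
for k,z in (('tensioner',0),('hole',.07),('pointer_tip',.026),('index_pin',.033)):
    for d in nets.place_of('wrist',k)[:2]: print(k,np.round(d['position']),round(d['conf'],2),atz(c,d['position'],z).round(4))
robot.move_pose([.49,.11,.32],P(-1.57)); c=cam('wrist','w2.png'); print(readout.state()['time'])
for k,z in (('stand',0),('peg',0),('peg_wing',.074)):
    for d in nets.place_of('wrist',k)[:2]: print(k,np.round(d['position']),round(d['conf'],2),atz(c,d['position'],z).round(4))
a=np.hstack([cv2.imread('pics/w1.png'),cv2.imread('pics/w2.png')]); cv2.imwrite('pics/w12.png',cv2.resize(a,(800,300),interpolation=cv2.INTER_AREA))
```

```text
['time', 'joints', 'qd', 'joint_efforts', 'position', 'orientation', 'ft_force', 'moment', 'opening'] []
[[ 1.    -0.001 -0.     0.   ]
 [ 0.001  0.971  0.238 -0.068]
 [ 0.    -0.238  0.971 -0.172]
 [ 0.     0.     0.     1.   ]] 67.43492007832042
peg -1.29 [-0.24  0.57 -0.02  1.85  0.01  0.72 -1.55]
peg 1.85 [ 0.23  0.68 -0.76  1.84  0.61  0.87  1.02]
hole -1.8 [ 0.04  0.58  0.17  1.85 -0.14  0.72 -1.52]
hole 1.34 [ 0.54  0.64 -0.61  1.84  0.49  0.82  1.02]
hole -3.3 [-0.23  0.65  0.6   1.86 -0.5   0.79 -2.66]
hole -3.0 [-0.18  0.63  0.51  1.86 -0.43  0.77 -2.44]
hole -0.2 [ 0.31  0.58 -0.24  1.84  0.2   0.74 -0.25]
2.9833
tensioner [280. 142.] 0.85 [ 0.5446 -0.1068  0.    ]
hole [284. 143.] 0.78 [ 0.5455 -0.111   0.07  ]
index_pin [275. 184.] 0.58 [ 0.4851 -0.099   0.033 ]
4.0833
stand [271. 148.] 0.64 [0.5352 0.1161 0.    ]
peg [325. 190.] 0.67 [0.4697 0.0307 0.    ]
peg [229. 204.] 0.67 [0.4479 0.1839 0.    ]
peg_wing [223. 212.] 0.95 [0.4526 0.1806 0.074 ]
peg_wing [272. 150.] 0.57 [0.537  0.1135 0.074 ]
```

View pics/w12.png

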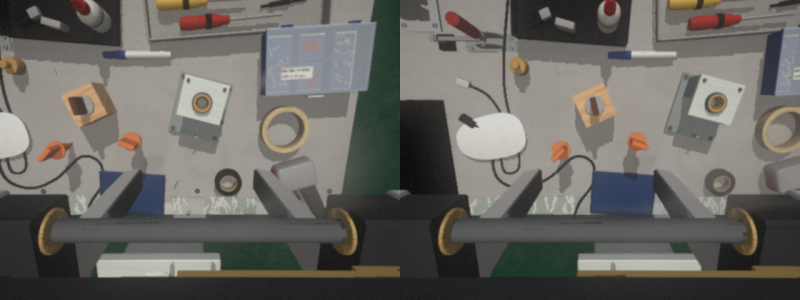

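Run:
```python
from h import *
a=cv2.imread('pics/w1.png')[90:210,225:345]; b=cv2.imread('pics/w2.png')[100:200,220:320]
a=cv2.resize(a,(600,600),interpolation=cv2.INTER_CUBIC); b=cv2.resize(b,(200,200),interpolation=cv2.INTER_CUBIC)
o=np.zeros((600,800,3),np.uint8); o[:,:600]=a
b=cv2.resize(cv2.imread('pics/w2.png')[130:170,252:292],(200,200),interpolation=cv2.INTER_CUBIC); o[:200,600:]=b
t=cv2.resize(cv2.imread('pics/top0.png')[170:210,211:251],(200,200),interpolation=cv2.INTER_CUBIC); o[200:400,600:]=t
t=cv2.resize(cv2.imread('pics/top0.png')[165:225,290:350],(200,200),interpolation=cv2.INTER_CUBIC); o[400:,600:]=t
cv2.imwrite('pics/c3.png',o)
```

```text
(no output)
```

View pics/c3.png

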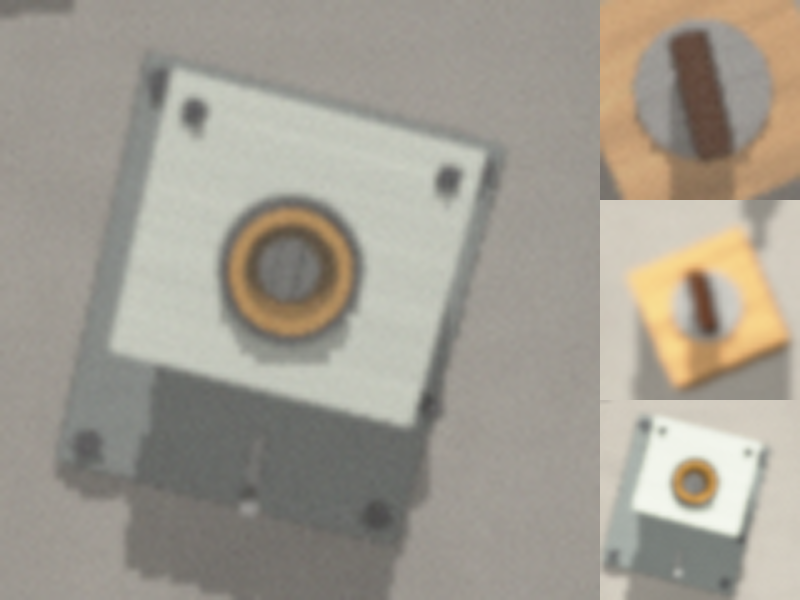

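```bash
cat >> h.py <<'E'
def fake(name,pos,ori):  # camera geometry for a known past wrist pose
    c=vision.camera(name); T=np.eye(4); T[:3,:3]=R.from_euler('xyz',ori).as_matrix(); T[:3,3]=pos
    T=T@np.array(c['mount']); c['Rcw']=T[:3,:3]; c['o']=T[:3,3]; c['f']=210/np.tan(np.radians(c['fov_y'])/2); return c
E
python3 - <<'E'
from h import *
c1=fake('wrist',[.49,-.1,.32],[np.pi,0,-1.57]); c2=fake('wrist',[.49,.11,.32],[np.pi,0,-1.57]); t=cam('top')
print(c1['o'],c2['o'])
C1=lambda x,y,z:atz(c1,(225+x/5,90+y/5),z)
C2=lambda x,y,z:atz(c2,(252+(x-600)/5,130+y/5),z)
T1=lambda x,y,z:atz(t,(290+(x-600)*.3,165+(y-400)*.3),z)
T2=lambda x,y,z:atz(t,(211+(x-600)/5,170+(y-200)/5),z)
cs=[C1(*p,.066)for p in((170,65),(490,150),(108,350),(408,425))]; 
for i,j in ((0,1),(2,3),(2,0),(3,1)):
    d=cs[j]-cs[i]; print('edge',np.linalg.norm(d[:2]).round(4),np.degrees(np.arctan2(d[1],d[0])).round(1))
b=[C1(*p,.008)for p in((145,52),(505,148),(58,472))]
for i,j in ((0,1),(2,0)):
    d=b[j]-b[i]; print('base',np.linalg.norm(d[:2]).round(4),np.degrees(np.arctan2(d[1],d[0])).round(1))
print('hole w',C1(291,270,.07),'t',T1(694,483,.07),'platecentre',np.mean(cs,0))
for p in ((248,508),(250,490)): print('pin w',p,C1(*p,.033),C1(*p,.008))
print('pin t',T1(678,571,.033))
e=[C2(692,32,.096),C2(717,158,.096)]; d=e[0]-e[1]; print('wing w',np.mean(e,0),np.linalg.norm(d),np.degrees(np.arctan2(d[1],d[0])))
e=[T2(693,272,.096),T2(713,332,.096)]; d=e[0]-e[1]; print('wing t',np.mean(e,0),np.linalg.norm(d),np.degrees(np.arctan2(d[1],d[0])))
print('flange w',C2(703,90,.060),'t',T2(706,303,.06),'stand t',np.mean([T2(*p,.056) for p in((630,272),(742,230),(790,338),(680,388))],0))
E
```

```text
[ 0.55784428 -0.10070261  0.49246777] [0.55784387 0.10929813 0.4924679 ]
edge 0.0857 -104.2
edge 0.0835 -104.0
edge 0.0747 -13.6
edge 0.0744 -15.3
base 0.1094 -104.2
base 0.127 -13.3
hole w [ 0.54395661 -0.10948676  0.07      ] t [ 0.54317834 -0.10991299  0.07      ] platecentre [ 0.54879914 -0.11037771  0.066     ]
pin w (248, 508) [ 0.47373505 -0.09787686  0.033     ] [ 0.4691586  -0.09772311  0.008     ]
pin w (250, 490) [ 0.47913276 -0.09847503  0.033     ] [ 0.47485    -0.09835383  0.008     ]
pin t [ 0.47665449 -0.09999222  0.033     ]
wing w [0.53861072 0.11373995 0.096     ] 0.031223509407177087 11.27926816887862
wing t [0.53846128 0.1106341  0.096     ] 0.03210780146081941 18.98096396207285
flange w [0.53834946 0.1145763  0.06      ] t [0.54109832 0.1122611  0.06      ] stand t [0.53942182 0.11024291 0.056     ]
```

Tensioner yaw is about -14°, the hole is at (0.5436, -0.1097), and the pin bears about 171° from it. The peg wing is at (0.5385, 0.1125), yaw about 14°. I'll grip slightly above the wing's centre so the fingertips clear the flange.

Run:
```python
from h import *
P=lambda yaw:[np.pi,0,yaw]
robot.gripper_to(.05,15)
robot.move_pose([.5385,.1125,.15],P(-1.33))
print(robot.move_straight([.5385,.1125,.071],vel=.08,f_stop=8))
robot.gripper_to(.0,15); s=readout.state(); print('grip',s['opening'],s['ft_force'],s['moment'],s['position'])
robot.gripper_to(.0,50)
robot.move_straight([.5385,.1125,.17],vel=.1)
s=readout.state(); print(s['opening'],s['ft_force'],s['time'])
robot.move_pose([.5436,-.1097,.20],P(-1.815))
s=readout.state(); print(s['opening'],s['position'],s['orientation'],s['ft_force'],s['time'])
cam('wrist','w3.png'); cam('scene','s3.png');
a=cv2.imread('pics/w3.png'); b=cv2.resize(cv2.imread('pics/s3.png')[130:270,250:390],(420,420),interpolation=cv2.INTER_CUBIC)
cv2.imwrite('pics/d.png',cv2.resize(np.hstack([a,b]),(800,343)))
```

```text
False
grip 0.009429177981584894 [-0.54915457 -0.08269205  0.26821467] [ 0.0241606   0.01841068 -0.04529744] [0.53852563 0.11256473 0.07103709]
0.00950222752511878 [-0.15658125 -0.77038815 -0.61672576] 9.15
0.009892442980062262 [ 0.54370925 -0.10726212  0.19958006] [ 3.14059842e+00  1.75593794e-03 -1.81175401e+00] [-0.46571562  0.52937669 -1.72833907] 10.05
```

View pics/d.png

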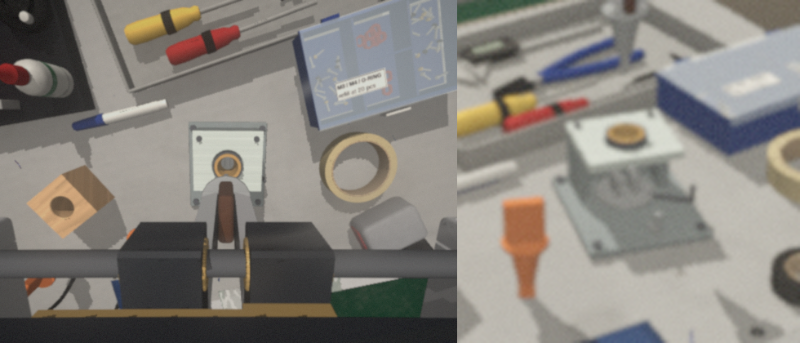

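The peg hangs upright in the grip, with the wing at wrist pixels (277,223)–(277,294). The pen and tapes are untouched. I'll compute the peg's offset in the grip, then lower it until it touches.

Run:
```python
from h import *
P=lambda yaw:[np.pi,0,yaw]
c=vision.camera('wrist'); M=np.array(c['mount']); c['Rcw']=M[:3,:3]; c['o']=M[:3,3]; c['f']=210/np.tan(np.radians(c['fov_y'])/2)
print('wing far',atz(c,(277,223),-.025),'near',atz(c,(277,294),-.025),'flange far',atz(c,(277,217),.011))
s=readout.state(); print(s['position'],s['orientation'],s['ft_force'])
robot.move_straight([.5436,-.1097,.135],P(-1.815),vel=.1); robot.hold(.3)
s=readout.state(); f0=np.array(s['ft_force']); print(s['position'],s['orientation'],f0,s['moment'])
r=robot.move_straight([.5436,-.1097,.080],P(-1.815),vel=.025,f_stop=4)
s=readout.state(); print(r,s['position'],s['orientation'],np.array(s['ft_force'])-f0,s['moment'],s['time'])
cam('scene','s4.png')
```

```text
wing far [ 0.00117238 -0.02551398 -0.025     ] near [ 0.00116105  0.01256485 -0.025     ] flange far [ 0.0012253  -0.01889614  0.011     ]
[ 0.54386648 -0.1069524   0.19963729] [ 3.14079014e+00  1.26932491e-03 -1.81059599e+00] [-0.7294355   0.58613317 -1.38999223]
[ 0.54388845 -0.10976454  0.13547643] [-3.14068142e+00  8.03295758e-05 -1.81504952e+00] [-0.794941    0.33467581 -0.98011631] [0.04132529 0.01224343 0.04230168]
True [ 0.54305373 -0.10887242  0.09341873] [ 3.13993800e+00  6.74056969e-04 -1.81467323e+00] [0.64746954 0.33822563 6.24231469] [0.10657618 0.1588859  0.03155586] 12.8083
```

Run:
```python
from h import *
cam('wrist','w4.png')
a=cv2.resize(cv2.imread('pics/w3.png')[190:310,220:340],(400,400),interpolation=cv2.INTER_CUBIC)
b=cv2.resize(cv2.imread('pics/w4.png')[190:310,220:340],(400,400),interpolation=cv2.INTER_CUBIC)
d=cv2.resize(cv2.imread('pics/s4.png')[140:240,270:410],(280,200),interpolation=cv2.INTER_CUBIC)
e=cv2.resize(cv2.imread('pics/s3.png')[60:160,270:410],(280,200),interpolation=cv2.INTER_CUBIC)
o=np.zeros((600,800,3),np.uint8); o[:400]=np.hstack([a,b]); o[400:,:280]=d; o[400:,300:580]=e
cv2.imwrite('pics/e.png',o)
```

```text
(no output)
```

View pics/e.png

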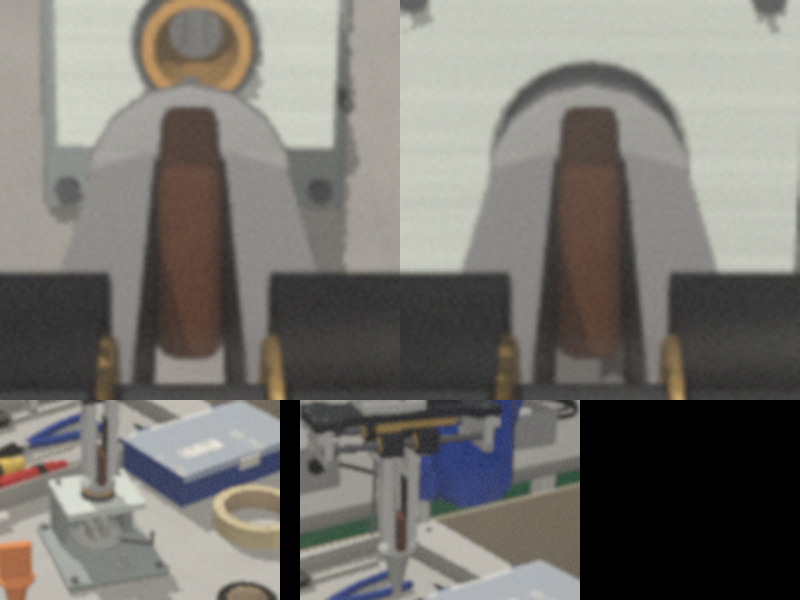

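The peg sits upright and centred in the grip. The foot end is at about 26 mm, below the dog tops at 32 mm, so it's in the slot. Now I'll press in small steps and watch the force.

Run:
```python
from h import *
P=lambda yaw:[np.pi,0,yaw]
f0=np.array([-.79,.33,-.98])
z=.0934
for i in range(12):
    robot.move_straight([.5436,-.1097,z],P(-1.815),vel=.02); robot.hold(.15)
    F=np.mean([np.array(readout.state()['ft_force']) for _ in range(3)],0)-f0; s=readout.state()
    print(round(z,4),s['position'].__class__ and np.round(s['position'],4),F.round(2),np.round(s['moment'],3))
    if F[2]>15.5: break
    z-=.0004 if F[2]<11 else .0002
print(s['time'],z)
```

```text
0.0934 [ 0.5431 -0.1089  0.0934] [-1.86  2.62  6.8 ] [ 0.788  0.74  -0.057]
0.093 [ 0.5431 -0.109   0.0933] [-1.96  3.27  8.15] [ 0.919  0.874 -0.014]
0.0926 [ 0.5432 -0.109   0.0932] [-2.56  2.52 11.02] [0.971 1.009 0.017]
0.0924 [ 0.5431 -0.109   0.0931] [-3.59  2.21 11.16] [0.942 1.018 0.008]
0.0922 [ 0.5432 -0.109   0.093 ] [-4.07  3.06 12.91] [0.906 1.129 0.025]
0.092 [ 0.5432 -0.109   0.0929] [-3.29  3.54 13.99] [0.961 1.17  0.033]
0.0918 [ 0.5432 -0.109   0.0929] [-3.75  4.33 15.86] [0.936 1.256 0.027]
15.7083 0.09179999999999998
```

```bash
cat >> h.py <<'E'
f0=np.array([-.79,.33,-.98])
def force():
    return np.mean([np.array(readout.state()['ft_force']) for _ in range(4)],0)-f0
def turn(t,yaws,xy,z,hold=.05,tgt=17.5):
    xy=np.array(xy,float)
    for y in yaws:
        robot.move_straight([*xy,z],[np.pi,0,y],vel=.02) ; robot.hold(hold)
        F=force(); s=readout.state()
        print(round(y,3),round(s['orientation'][2],3),np.round(s['position'],4),F.round(1),round(s['moment'][2],3),round(s['opening'],4),'cmd',xy.round(4),round(z,5),round(s['time'],2))
        if F[2]>23: z+=.001; break
        z-=np.clip((tgt-F[2])*5e-5,-.0003,.0003); xy=xy+np.clip(F[:2]*4e-5,-.0002,.0002)
    return xy,z
E
python3 - <<'E'
from h import *
xy,z=turn(0,[-1.815,-1.815],(.5431,-.1088),.0917)
xy,z=turn(0,-1.815-.1*np.arange(1,9),xy,z)
print(xy,z); cam('scene','s5.png'); cam('top','t5.png'); cam('wrist','w5.png')
for n in('scene','top','wrist'):
    c=cam(n)
    for k,zz in (('pointer_tip',.026),('index_pin',.026)):
        for d in nets.place_of(n,k)[:1]: p=atz(c,d['position'],zz); print(n,k,np.round(d['position'],1),round(d['conf'],2),p.round(4),np.degrees(np.arctan2(p[1]+.109,p[0]-.5432)).round(1))
E
```

```text
-1.815 -1.815 [ 0.5431 -0.1089  0.0928] [-4.2  1.4 14.1] 0.021 0.0099 cmd [ 0.5431 -0.1088] 0.0917 16.01
-1.815 -1.815 [ 0.5431 -0.1089  0.0928] [-2.4  2.1 15.4] 0.044 0.0098 cmd [ 0.5429 -0.1087] 0.09153 16.31
-1.915 -1.915 [ 0.5431 -0.1087  0.0926] [-2.8  1.8 15.1] 0.011 0.0098 cmd [ 0.5428 -0.1087] 0.09142 16.61
-2.015 -2.014 [ 0.5432 -0.1085  0.0925] [-2.   2.1 13.6] 0.067 0.0097 cmd [ 0.5427 -0.1086] 0.0913 16.91
-2.115 -2.114 [ 0.5433 -0.1083  0.0924] [-1.8  1.8 14.6] 0.166 0.0097 cmd [ 0.5426 -0.1085] 0.09111 17.21
-2.215 -2.214 [ 0.5434 -0.1082  0.0923] [-2.6  2.  14.9] 0.181 0.0094 cmd [ 0.5426 -0.1084] 0.09097 17.51
-2.315 -2.313 [ 0.5435 -0.108   0.0923] [-2.8  2.3 15.4] 0.33 0.0098 cmd [ 0.5425 -0.1083] 0.09084 17.81
-2.415 -2.413 [ 0.5436 -0.1079  0.0923] [-1.9  2.6 15.1] 0.28 0.0095 cmd [ 0.5424 -0.1083] 0.09073 18.11
-2.515 -2.513 [ 0.5437 -0.1078  0.0922] [-1.6  3.4 16. ] 0.413 0.0097 cmd [ 0.5423 -0.1082] 0.09061 18.41
-2.615 -2.612 [ 0.5439 -0.1077  0.0922] [-1.4  3.  15.1] 0.461 0.0096 cmd [ 0.5422 -0.108 ] 0.09054 18.71
[ 0.54215461 -0.10789663] 0.09041608909162176
scene pointer_tip [339.7 209.9] 0.72 [ 0.4971 -0.1339  0.026 ] -151.6
scene index_pin [331.3 219.1] 0.54 [ 0.4773 -0.0995  0.026 ] 171.8
wrist pointer_tip [352.1 234.5] 0.5 [ 0.4864 -0.1305  0.026 ] -159.2
wrist index_pin [341.9 271.3] 0.66 [ 0.4762 -0.0999  0.026 ] 172.3
```

Run:
```python
from h import *
a=cv2.resize(cv2.imread('pics/w5.png')[170:310,280:420],(560,560),interpolation=cv2.INTER_CUBIC)
d=cv2.resize(cv2.imread('pics/s5.png')[180:240,300:360],(240,240),interpolation=cv2.INTER_CUBIC)
e=cv2.resize(cv2.imread('pics/t5.png')[180:240,295:355],(240,240),interpolation=cv2.INTER_CUBIC)
o=np.zeros((560,800,3),np.uint8); o[:,:560]=a; o[:240,560:]=d; o[260:500,560:]=e
cv2.imwrite('pics/f.png',o)
```

```text
(no output)
```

View pics/f.png

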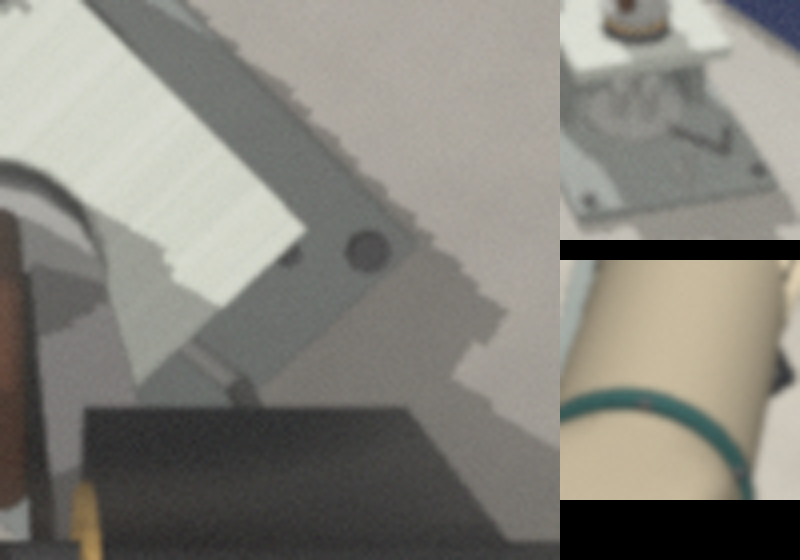

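Pictured: the dark bent tip peeks out past the top plate at wrist pixel (352,234), bearing about 201° at radius 61 mm. The pin is at (341,268), bearing about 172°. About 0.5 rad remains, so I'll turn on with slightly more press force.

```bash
cat >> h.py <<'E'
def look(tag):
    for n in('wrist','scene'):
        c=cam(n,n+tag)
        for k,zz in (('pointer_tip',.026),('index_pin',.026)):
            for d in nets.place_of(n,k)[:1]: p=atz(c,d['position'],zz); print(n,k,np.round(d['position'],1),round(d['conf'],2),p.round(4),np.degrees(np.arctan2(p[1]+.109,p[0]-.5435)).round(1)%360)
E
python3 - <<'E'
from h import *
print(np.round(readout.state()['joints'],2),robot.inverse_kinematics([.542,-.108,.0904],[np.pi,0,-3.3]))
xy,z=turn(0,-2.615-.085*np.arange(1,6),(.5421,-.1079),.0903,tgt=19)
print(repr(xy),z); look('6.png')
a=cv2.resize(cv2.imread('pics/wrist6.png')[150:290,280:420],(560,560),interpolation=cv2.INTER_CUBIC)
d=cv2.resize(cv2.imread('pics/scene6.png')[180:240,300:360],(240,240),interpolation=cv2.INTER_CUBIC)
o=np.zeros((560,800,3),np.uint8); o[:,:560]=a; o[:240,560:]=d
cv2.imwrite('pics/g.png',o)
E
```

```text
[ 0.01  0.67  0.21  1.9  -0.24  0.59 -2.24] [-0.11271543  0.69823425  0.40385067  1.90999366 -0.448006    0.62265618
 -2.72416699]
-2.7 -2.698 [ 0.544  -0.1076  0.0921] [-0.6  3.5 16.1] 0.359 0.0098 cmd [ 0.5421 -0.1079] 0.0903 19.61
-2.785 -2.782 [ 0.5442 -0.1075  0.0921] [-1.1  2.2 16.8] 0.463 0.0099 cmd [ 0.5421 -0.1078] 0.09015 19.91
-2.87 -2.87 [ 0.5443 -0.1075  0.092 ] [-0.8  3.1 16.9] -0.195 0.0101 cmd [ 0.542  -0.1077] 0.09005 20.21
-2.955 -2.956 [ 0.5444 -0.1074  0.0919] [ 0.1  3.  17.3] -0.301 0.0093 cmd [ 0.542  -0.1075] 0.08994 20.51
-3.04 -3.039 [ 0.5446 -0.1074  0.0919] [-0.3  2.  16.8] 0.109 0.0096 cmd [ 0.542  -0.1074] 0.08986 20.81
array([ 0.54199246, -0.10734558]) 0.08974669981767226
wrist pointer_tip [353.  233.4] 0.72 [ 0.4828 -0.1059  0.026 ] 177.1
wrist index_pin [275.1 259. ] 0.57 [ 0.542  -0.0779  0.026 ] 92.7
scene pointer_tip [331.8 213.1] 0.74 [ 0.4954 -0.1129  0.026 ] 184.6
scene index_pin [330.  219.6] 0.48 [ 0.4771 -0.0963  0.026 ] 169.1
```

View pics/g.png

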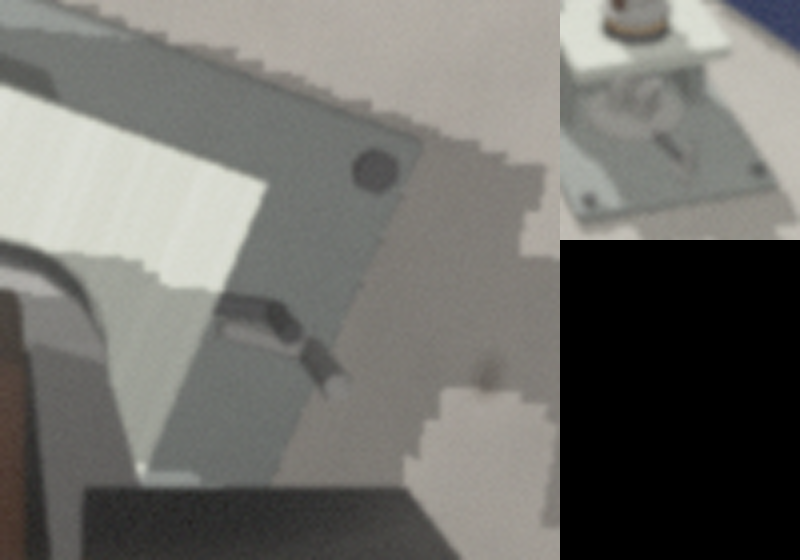

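Run:
```python
from h import *
D=np.array([(-1.815,.5431,-.1089),(-1.915,.5431,-.1087),(-2.015,.5432,-.1085),(-2.115,.5433,-.1083),(-2.215,.5434,-.1082),(-2.315,.5435,-.108),(-2.415,.5436,-.1079),(-2.515,.5437,-.1078),(-2.615,.5439,-.1077),(-2.7,.544,-.1076),(-2.785,.5442,-.1075),(-2.87,.5443,-.1075),(-2.955,.5444,-.1074),(-3.04,.5446,-.1074)])
A=[];b=[]
for y,px,py in D:
    c,s=np.cos(y),np.sin(y); A+=[[1,0,c,-s],[0,1,s,c]]; b+=[px,py]
sol,res,_,_=np.linalg.lstsq(np.array(A),np.array(b),rcond=None); print('axis',sol,res)
c=cam('wrist'); 
ax=sol[:2]
def pr(n,p,o):
    d=p[:2]-o; print(n,p.round(4),'r',np.linalg.norm(d).round(4),'ang',(np.degrees(np.arctan2(d[1],d[0]))%360).round(1))
for o in (ax,np.array([.5440,-.1095])):
    print(o)
    pr('tip',atz(c,(352.5,232.5),.026),o); pr('tip low',atz(c,(347,227),.012),o)
    for z in (.033,.041): pr('pin top',atz(c,(364.5,246),z),o)
    pr('pin base',atz(c,(356.5,236.5),.008),o)
    c1=fake('wrist',[.49,-.1,.32],[np.pi,0,-1.57]); pr('w1 pin top',atz(c1,(225+248/5,90+508/5),.033),o)
    for z in (.033,.041): pr('w1 pin base->',atz(c1,(225+249/5,90+508/5),z),o)
```

```text
axis [ 5.44893145e-01 -1.09194491e-01  1.09932680e-04 -1.82184967e-03] [1.87805765e-08]
[ 0.54489314 -0.10919449]
tip [ 0.4833 -0.1066  0.026 ] r 0.0617 ang 177.6
tip low [ 0.4847 -0.1068  0.012 ] r 0.0602 ang 177.7
pin top [ 0.4742 -0.0988  0.033 ] r 0.0714 ang 171.6
pin top [ 0.4769 -0.1015  0.041 ] r 0.0685 ang 173.5
pin base [ 0.4743 -0.0982  0.008 ] r 0.0715 ang 171.1
w1 pin top [ 0.4753 -0.0983  0.033 ] r 0.0705 ang 171.1
w1 pin base-> [ 0.4753 -0.0986  0.033 ] r 0.0704 ang 171.3
w1 pin base-> [ 0.4767 -0.0986  0.041 ] r 0.069 ang 171.2
[ 0.544  -0.1095]
tip [ 0.4833 -0.1066  0.026 ] r 0.0608 ang 177.3
tip low [ 0.4847 -0.1068  0.012 ] r 0.0594 ang 177.4
pin top [ 0.4742 -0.0988  0.033 ] r 0.0706 ang 171.3
pin top [ 0.4769 -0.1015  0.041 ] r 0.0676 ang 173.2
pin base [ 0.4743 -0.0982  0.008 ] r 0.0706 ang 170.8
w1 pin top [ 0.4753 -0.0983  0.033 ] r 0.0696 ang 170.7
w1 pin base-> [ 0.4753 -0.0986  0.033 ] r 0.0696 ang 171.0
w1 pin base-> [ 0.4767 -0.0986  0.041 ] r 0.0681 ang 170.8
```

Run:
```python
from h import *
xy,z=turn(0,[-3.075,-3.11,-3.147],(.5420,-.10735),.08972,tgt=18.5)
print(repr(xy),z); look('7.png')
a=cv2.resize(cv2.imread('pics/wrist7.png')[180:280,300:400],(600,600),interpolation=cv2.INTER_CUBIC)
cv2.imwrite('pics/h.png',a)
```

```text
-3.075 -3.072 [ 0.5447 -0.1074  0.0919] [-0.6  2.1 18. ] 0.606 0.0099 cmd [ 0.542  -0.1074] 0.08972 21.56
-3.11 -3.106 [ 0.5447 -0.1074  0.0919] [-0.2  2.  17.4] 0.806 0.01 cmd [ 0.542  -0.1073] 0.0897 21.86
-3.147 3.136 [ 0.5448 -0.1073  0.0918] [ 0.1  2.2 17.2] -0.294 0.0096 cmd [ 0.542  -0.1072] 0.08964 22.16
array([ 0.54197185, -0.10709957]) 0.0895790918123065
wrist pointer_tip [353.5 232.9] 0.69 [ 0.4833 -0.0997  0.026 ] 171.2
wrist index_pin [360.5 233.3] 0.71 [ 0.4777 -0.0994  0.026 ] 171.7
scene pointer_tip [331.4 216.6] 0.77 [ 0.4849 -0.1048  0.026 ] 175.9
scene index_pin [330.5 221.2] 0.58 [ 0.4717 -0.0939  0.026 ] 168.1
```

View pics/h.png

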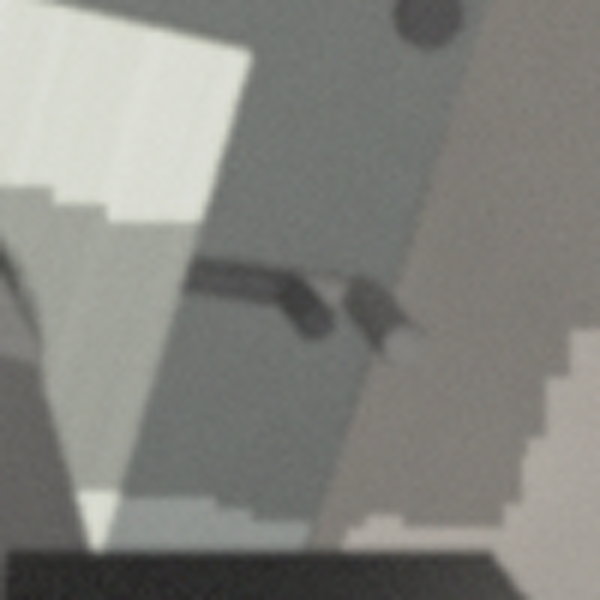

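Run:
```python
from h import *
c=cam('wrist'); s=readout.state(); print(force(),s['moment'][2],s['time'])
for o in (np.array([.5449,-.1092]),np.array([.5440,-.1095])):
    for n,p,z in (('tip',(353.3,234),.026),('bend',(347.5,227.2),.014),('pintop',(366.7,237.5),.033),('pinbase',(359,229),.008)):
        q=atz(c,p,z); d=q[:2]-o; print(n,q.round(4),np.linalg.norm(d).round(4),(np.degrees(np.arctan2(d[1],d[0]))%360).round(1))
```

```text
[ 0.86591905  2.65013349 17.11464923] -0.23822461487694277 22.5083
tip [ 0.4834 -0.0988  0.026 ] 0.0624 170.4
bend [ 0.4855 -0.1008  0.014 ] 0.06 171.9
pintop [ 0.4747 -0.0982  0.033 ] 0.0711 171.1
pinbase [ 0.4743 -0.0973  0.008 ] 0.0715 170.4
tip [ 0.4834 -0.0988  0.026 ] 0.0615 170.0
bend [ 0.4855 -0.1008  0.014 ] 0.0591 171.5
pintop [ 0.4747 -0.0982  0.033 ] 0.0702 170.7
pinbase [ 0.4743 -0.0973  0.008 ] 0.0707 170.1
```

The tip is within about 1° of the pin. I'll ease the press force off, open the jaws, retreat and check that it holds.

Run:
```python
from h import *
y=[np.pi,0,-3.147]; z=.0896; xy=(.5421,-.1071)
for i in range(12):
    F=force()
    if F[2]<3: break
    z+=min(.0005,F[2]*8e-5)
    robot.move_straight([*xy,z],y,vel=.02)
s=readout.state(); print('relaxed',z,F.round(1),np.round(s['position'],4),s['moment'][2],s['time'])
robot.gripper_to(.03,15); s=readout.state(); print(s['opening'],np.round(s['position'],4),s['ft_force'])
p=s['position']; robot.move_straight([p[0],p[1],p[2]+.10],y,vel=.1)
robot.move_pose([.50,-.10,.26],[np.pi,0,-3.147]); look('8.png'); print(readout.state()['time'])
robot.hold(1.); c=cam('wrist','w9.png'); print(c['o'])
px=proj(c,[.4745,-.098,.02]).round().astype(int); print(px)
x0,y0=max(0,px[0]-60),max(0,px[1]-60); x0=min(x0,440);y0=min(y0,300);print(x0,y0)
cv2.imwrite('pics/i.png',cv2.resize(cv2.imread('pics/w9.png')[y0:y0+120,x0:x0+120],(600,600),interpolation=cv2.INTER_CUBIC))
```

```text
relaxed 0.09248460413054817 [6.1 2.5 2. ] [ 0.5447 -0.1073  0.0929] -0.2596486634925801 24.0083
0.030089565735950192 [ 0.5416 -0.1072  0.0923] [-0.47120061  0.57674476  0.5931637 ]
wrist pointer_tip [289.5 186. ] 0.43 [ 0.4823 -0.1021  0.026 ] 173.5
wrist index_pin [294.3 186.7] 0.49 [ 0.476  -0.1011  0.026 ] 173.3
scene pointer_tip [331.7 216.2] 0.76 [ 0.4858 -0.1062  0.026 ] 177.2
scene index_pin [333.3 220.6] 0.49 [ 0.4706 -0.1     0.026 ] 173.0
26.4083
[ 0.49865125 -0.16956202  0.43250342]
[295 188]
235 128
```

View pics/i.png

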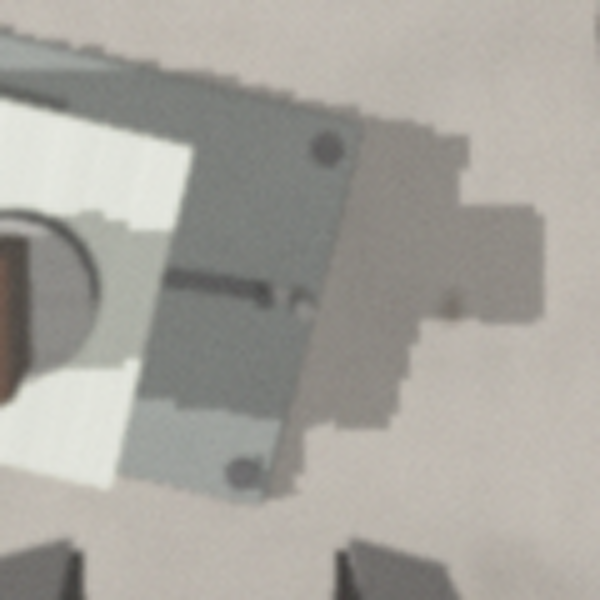

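Run:
```python
from h import *
c=cam('wrist'); print(readout.state()['time'])
for o in (np.array([.5449,-.1092]),np.array([.5440,-.1095])):
    for n,p,z in (('tip',(266,299),.026),('bend',(258,289),.014),('rodin',(168,277),.014),('pintop',(305,306),.033),('pinbase',(292,294),.008)):
        q=atz(c,(235+p[0]/5,128+p[1]/5),z); d=q[:2]-o; print(n,q.round(4),np.linalg.norm(d).round(4),(np.degrees(np.arctan2(d[1],d[0]))%360).round(1))
```

```text
27.5083
tip [ 0.4837 -0.1     0.026 ] 0.0619 171.5
bend [ 0.4854 -0.1007  0.014 ] 0.0601 171.9
rodin [ 0.5096 -0.1041  0.014 ] 0.0357 171.8
pintop [ 0.4739 -0.0994  0.033 ] 0.0717 172.1
pinbase [ 0.476  -0.0983  0.008 ] 0.0698 171.0
tip [ 0.4837 -0.1     0.026 ] 0.061 171.1
bend [ 0.4854 -0.1007  0.014 ] 0.0592 171.5
rodin [ 0.5096 -0.1041  0.014 ] 0.0349 171.1
pintop [ 0.4739 -0.0994  0.033 ] 0.0708 171.8
pinbase [ 0.476  -0.0983  0.008 ] 0.069 170.7
```

Pointer at 171.5° and pin at 171.5°, still so over 1 s after release. Handing in.

Run:
```python
from h import *
print(workorder.finish_job())
```

```text
the job is handed in; nothing more can be done
None
```

The peg is jammed in the brass taper with the drum's pointer at the index pin, and I handed the job in at about 27.5 s. The hand-in call gives no verdict.

- **Pick and insert:** I gripped the dark-winged peg, lifted it out of the stand and lowered it with the wing pointing front to back. It met the sleeve with its foot about 6 mm below the dog tops, so the foot was in the slot. Pressing further gave about 15 N/mm, which matches the sprung sleeve.
- **Press and turn:** The press was 13.6–18 N while turning clockwise about 1.33 rad. Early in the turn it read slightly under 15 N, at 13.6–14.9 N. Over the last part it was 16–18 N. The highest reading was 18 N, well under the 30 N limit.
- **Release:** I eased the force to about 2 N before opening the jaws, then moved clear.
- **Last check:** More than a second after release, the wrist camera showed the pointer at about 171.5° and the pin at about 171.5°, good to about 1°. The drum had not turned back.
- **Disagreements:** The network's reading from the scene camera put the pointer about 4° short of the pin. I trusted the wrist view because that reading is coarse at that distance. The moment about the vertical also jumped between steps late in the turn, from 0.8 to -0.3 N m at the end. It looked like stick-slip, and the pointer still followed the peg one to one.
- **Pen, tape rolls and brass weight:** I did not touch them, but I took no separate final picture of them.

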